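# Prop open an instrument case on its folding stay

## Task

Get the grey metal instrument case ready to work in: move the solder spool off its lid and set it down standing flat on the square black rubber mat, leaving the other things on the bench alone. Then raise the lid by the barrel pull at its front and, before the lid sinks shut again, push the knee of the folding stay on the case's right side back and down past straight until it locks, so that the lid stays up by itself.

Things in the scene. Friction and masses are not known exactly. Their poses are not given: they have to be found in the camera images.
- case: grey sheet-metal instrument case fixed on the bench, 134 deep (x) x 200 wide (y) x 50 high mm. Origin: centre of its underside, on the bench; x points from its front to its hinged back, y to its left, z up. Walls at x = -63 and +67, y = -100 and +100 mm; the shut lid's flat top is at z = 50; the lid is the part above z = 32, with an 18 mm deep rim.
- case_hinge (a point): point on the lid's hinge line, at the middle of the case's back, (67, 0, 31.5) mm in the case frame; the hinge line runs along the case's y.
- case_lid (a joint): lid angle, rad: 0 shut, grows as its front rises; about 1.25 with the stay straight, as far as it goes. Lid about 0.38 kg, hinge damped (1.6 N m s/rad): let go with the stay not locked it sinks slowly, about 0.04 rad/s near the top and faster lower down, and shuts in about 14 s.
- lid_handle (a point): middle of the dark steel barrel pull: cylinder 16 mm across, 28 mm long along the case's y, 30 mm in front of the middle of the lid's front rim on a 9 mm stem; at (-93, 0, 40.5) mm in the case frame with the lid shut, rising on a 160 mm radius about the hinge. Can be pinched from above across its two flat ends; it then turns between the fingers as the lid rises.
- stay_thumb (a point): middle of the dark thumb bar on the stay's knee, 12 mm across and 40 mm long along the case's y, standing out from the case's right side with its middle at y = -140.5 mm (case frame). Its x, z in the case frame: folded (-61, 26), straight about (21, 59), locked about (26, 56) mm. Push it back and down (+x, -z) with closed fingertips from the front and above; 2 to 15 N.
- stay_pivot (a point): lower pivot of the folding stay on the case's right wall, (-8, -103.5, 13.5) mm in the case frame. Two flat steel links of 54.5 mm, knee between them; the upper ends on the lid's rim at (-8, 39.5) mm (x, z, lid shut). The knee circles this pivot, staying in front of and above the line between the end pivots until it is pushed through it; pushing it also lifts a lid that has sunk.
- stay_knee (a joint): knee angle of the stay, rad: 0 folded (lid shut), 2.66 straight, 2.90 against the stop beyond straight, which is locked: the lid's weight then holds it there. Short of 2.66 it folds again.
- spool: solder spool, a flanged drum 55 mm in diameter and 33 mm high, 0.15 to 0.3 kg, standing flat on the lid at the start. Origin: centre of its underside; z is its axis, up.
- parts_mat: square rubber mat, 120 x 120 x 3 mm, fixed flat on the bench beside the case, on either side of it. Origin: centre of its underside.
- tape_roll: loose roll of black tape lying flat, 67 x 74 x 19 mm, origin at the centre of its underside; bystander.
- wrench: loose ring wrench lying flat, 28 x 163 x 6 mm, origin under the centre; bystander.
- flux: loose white dropper bottle with black cap, 35 mm across and 90 high, standing, origin under the centre; bystander.
Mind the look-alikes: they are no part of the job. There is more than one size of the spool; the one meant has the size given above.

How it is judged (in metres and radians):
On the way, in this order (a step that is already met when the one before it is completed fails the run):
1. the spool stands on the rubber mat, released (horizontal distance between spool and parts_mat below 0.04 m and z of spool in the frame of parts_mat below 0.008 m and angle between spool's own z axis and vertical below 0.1 rad and contact force between the fingers and spool below 0.1 N), for 0.2 s.
2. the lid has been raised to 0.9 rad or more (value of joint case_lid above 0.9 rad), for 0.1 s.
At the end, for the whole second after the job is handed in: The stay is locked past straight (knee above 2.76 rad) and holds the lid up at more than 1.12 rad, still; the spool stands flat (within 0.1 rad) and at rest on the mat, its centre within 40 mm of the mat's centre (value of joint stay_knee above 2.76 rad and value of joint case_lid above 1.12 rad and velocity of joint case_lid below 0.05 rad/s and horizontal distance between spool and parts_mat below 0.04 m and z of spool in the frame of parts_mat below 0.008 m and angle between spool's own z axis and vertical below 0.1 rad and linear speed of spool below 0.02 m/s); the robot touches nothing.
It fails at once if the tape roll, wrench or flux bottle is moved by more than 30 mm (distance of any of tape_roll, wrench, flux from where it was at the start of the episode above 0.03 m).
It also fails if it takes over 62 s, if anything falls off the work surface, if the arm or the gripper's body presses on something with over 40 N, if the wrist force passes 120 N, or if a joint passes its speed limit or range.

## Robot

A 7-joint arm with a two-finger parallel gripper is mounted at the origin on the work surface; the furniture and walls round the work are solid. World frame = base frame: x ahead of the robot, y to its left, z up, the work surface at z = 0. Lengths are in mm, angles in rad, forces in N, time in s.
With the tool pointing down it reaches from about 425 to 1025 mm from the base axis. Payload 3.6 kg.
Tool frame: the origin (TCP) lies at the very end of the fingers, on their centre line; the grasp point (between the pads) lies 19 mm behind it; z points along the fingers, y is the line along which they close (so a half turn about z gives the same grasp; the last joint's range is limited). The gripper opens to 85 mm and grips with 20 to 120 N. Pads are 22 mm wide; open, the fingers measure 114 mm over their backs; the gripper's body (76 mm by 85 mm) begins 54 mm behind the grasp point. The pads swing forward as they close: fully open they stand 13 mm farther back than shut.
Start: joints at [1.042, 0.591, 0.048, 1.609, -0.033, 0.943, -0.034], TCP at [306.05, -657.239, 231.302] pointing down, gripper open.
Joint ranges: [-2.69, 2.69], [-0.47, 2.24], [-1.27, 1.36], [0.19, 2.51], [-1.53, 4.68], [0.08, 2.07], [-3.09, 3.09]. Speed limits (rad/s): [2.57, 2.57, 3.14, 3.14, 3.14, 3.14, 3.14].

## Interface

Orientations are given as a rotation vector (axis times angle).
In Python, from bench import sense, capture, hand_in gives the robot as it stands.
- The arm moves only by the tool apply_moves, never from a script. Its argument "plan" is a list that holds one entry, the list of rows, each a list of 5 numbers: the opening, from 0 (shut) to 1 (fully open), then the shift along the world's x, y, z normalised to -1 to 1, where 1 is 0.15 m, then the turn about the world's z normalised to -1 to 1, where 1 is 360 degrees. A call has 1 to 12 rows; each row is the pose to reach, as a shift and turn from the pose commanded when the call began, turning the shorter way round; what a row does not reach only later rows make up. A row lasts 1/12 s, in which the tool goes at most 41.7 mm and 7.16 degrees, less where a joint would pass 70% of its speed; a pose out of reach is approached as far as the arm can. A call with a number of a shift or a turn outside -1 to 1 is refused whole. A call with a gripper value outside its range is refused whole. The fingers move at their own pace and stop on an object; "squeeze" is the grip in N (left out, the last holds). Time passes only in rows, so rows that repeat a pose let the fingers close. It gives the time, the measured TCP pose, the force, the opening and the grip force at its end, in the units of the state.
- sense(): the state, without advancing time (a new reading comes with each control period).
- capture(name): name is "scene" or "top" or "wrist"; returns a dict with "pixels" (420x560x3 uint8, red, green, blue), "camera_matrix" (3x3 intrinsics, pixels), "D" ([k1, k2, p1, p2, k3] as OpenCV has them; the pictures are not rectified), "rvec" (rotation vector, rad) and "tvec" (3), from world to camera coordinates, as OpenCV has them; the wrist camera has in their place "T_tool_cam" (4x4, takes a point from camera to tool coordinates, whose origin is the TCP and whose axes are the flange's). Camera axes: x right, y down, z forward; pixel columns grow to the right and rows downward; lengths in mm; the calibration is good to about 2 mm. A picture is of the moment at which its call begins: read the wrist's pose just before it. There is no depth.
- hand_in(): hands the job in; it is judged then, once.
The state is a dict: "time_s": time; "joint_positions": joint angles; "qd": joint speeds; "joint_efforts": joint torques, N m; "tool_pos": TCP position; "tool_rot": TCP orientation; "contact_force": force on the tool from outside, world axes, zero at the start; "torque": the same for the moment, N m; "finger_gap": finger opening in mm; "grasp_force": force on a finger pad.
Only numpy, scipy, OpenCV 4.12 (cv2) and the standard library are available. Lean on these libraries where they do the work, as an engineer would, in place of code of your own. Each camera call takes 0.05 s, during which the arm holds its last target. There are 200 camera calls.

## Working session

There is one attempt and no reset: what is moved stays moved. The work goes in short steps, Python scripts to look and compute and a tool call to move; the robot and the scene stay as the last step left them, time stands still between calls to the robot, and variables do not carry over. Pictures are saved under pics/ and viewed, at most 10 in all, crops included, and the job is handed in when it is done.

Besides the shell and the picture viewer there is one more tool, called after "Request:" as name([rows], argument=value, ...), one row to a line, values as JSON. apply_moves: Moves the arm, as the interface text tells. Its arguments: {"type":"object","properties":{"plan":{"type":"array","items":{"type":"array","items":{"type":"array","items":{"type":"number"}}}},"squeeze":{"type":"number"}},"required":["plan"]}

```bash
mkdir -p pics; cat > h.py <<'E'
import numpy as np, cv2, pickle
from bench import sense, capture
def cam(c):
    return np.array(c["camera_matrix"],float),np.array(c["D"],float),np.array(c["rvec"],float),np.array(c["tvec"],float)
def ray(c,px,z):
    K,D,r,t=cam(c); R=cv2.Rodrigues(r)[0]
    n=cv2.undistortPoints(np.array(px,float).reshape(-1,1,2),K,D).reshape(-1,2)
    d=np.c_[n,np.ones(len(n))]@R; o=-R.T@t.ravel()
    return o+d*((z-o[2])/d[:,2])[:,None]
def proj(c,P):
    K,D,r,t=cam(c); return cv2.projectPoints(np.array(P,float).reshape(-1,1,3),r,t,K,D)[0].reshape(-1,2)
def snap(n,f):
    c=capture(n); cv2.imwrite(f"pics/{f}.png",np.array(c["pixels"])[:,:,::-1]); pickle.dump(c,open(f"pics/{f}.pkl","wb")); return c
def load(f): return pickle.load(open(f"pics/{f}.pkl","rb"))
E
python3 - <<'E'
from h import *
for n in("scene","top"):
    c=snap(n,n+"0"); R=cv2.Rodrigues(np.array(c["rvec"]))[0]; print(n,-R.T@np.array(c["tvec"]).ravel())
s=sense(); print(s["time_s"],s["tool_pos"],s["tool_rot"],s["finger_gap"])
E
```

```text
scene [-236.56491193 -658.30152001  718.92202938]
top [ 269.31058943  -74.27351112 1062.9109966 ]
0.1 [ 305.75538766 -656.56226693  230.27241159] [-3.06542051e+00 -6.78771297e-01  7.79159414e-04] 85.25410300415507
```

View pics/top0.png

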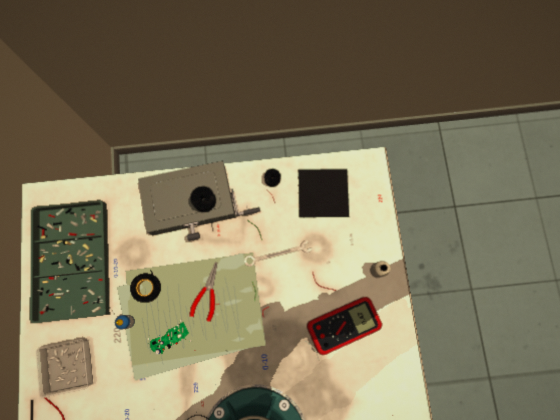

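View pics/scene0.png

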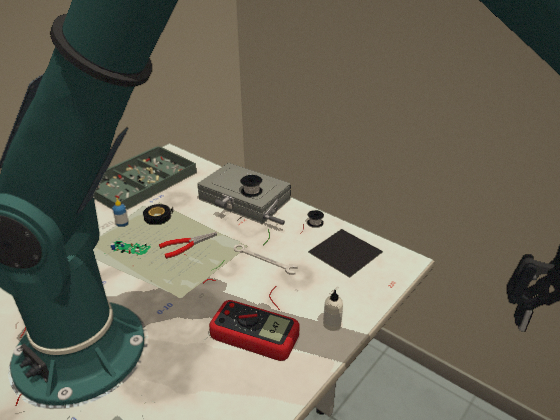

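Top view: case lid about (187,197), spool on the lid (203,200), pull (192,236), thumb bar (250,211), mat (324,193), decoy spool (272,177). Scene view: spool at (251,185), flux bottle at (333,310). Next I measure the case and mat.

```bash
python3 - <<'E'
from h import *
c=load("top0"); im=np.array(c["pixels"]); g=im.max(2).astype(int); 
def quad(mask,box,name):
    m=np.zeros_like(mask,np.uint8); x0,y0,x1,y1=box; m[y0:y1,x0:x1]=mask[y0:y1,x0:x1]
    m=cv2.morphologyEx(m,cv2.MORPH_OPEN,np.ones((3,3),np.uint8))
    k=max(cv2.findContours(m,0,2)[0],key=cv2.contourArea); r=cv2.minAreaRect(k); b=cv2.boxPoints(r)
    print(name,r,b.tolist()); return b
b=quad(((g<60)).astype(np.uint8),(292,160,355,225),"mat"); P=ray(c,b,3); print(P.round(1),P.mean(0))
s=quad(((g<60)).astype(np.uint8),(180,175,222,222),"spool"); print(ray(c,[s.mean(0)],83))
u=quad(((g<175)).astype(np.uint8),(130,155,262,250),"case"); print(ray(c,u,50).round(1))
a=cv2.resize(im[155:255,130:270,::-1],None,fx=5,fy=5,interpolation=cv2.INTER_CUBIC); cv2.imwrite("pics/crop.png",a)
E
```

```text
mat ((323.0, 193.0), (46.0, 48.0), 90.0) [[299.0, 170.0], [347.0, 170.0], [347.0, 216.0], [299.0, 216.0]]
[[ 592.3 -165.6    3. ]
 [ 579.8 -281.3    3. ]
 [ 467.  -265.4    3. ]
 [ 479.1 -152.2    3. ]] [ 529.55799026 -216.10599189    3.        ]
spool ((202.5, 199.0), (24.0, 25.0), 90.0) [[190.0, 187.0], [215.0, 187.0], [215.0, 211.0], [190.0, 211.0]]
[[524.26791469  61.43555978  83.        ]]
case ((195.5, 198.0), (86.0, 131.0), 90.0) [[130.0, 155.0], [261.0, 155.0], [261.0, 241.0], [130.0, 241.0]]
[[656.1 225.9  50. ]
 [623.8 -77.5  50. ]
 [422.1 -57.2  50. ]
 [453.7 233.9  50. ]]
```

View pics/crop.png

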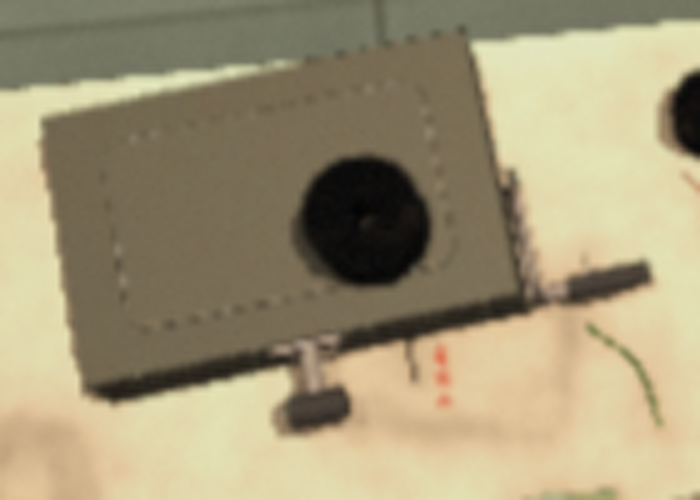

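The crop shows lid-top corners at crop px (42,118), (463,33), (522,292), (85,385), the spool centre at (365,220), the pull at (318,410) and the thumb bar at (607,280).

```bash
python3 - <<'E'
from h import *
c=load("top0")
px=lambda u:(np.array(u,float)+.5)/5-.5+[130,155]
pts=[((42,118),(67,100,50)),((463,33),(67,-100,50)),((522,292),(-63,-100,50)),((85,385),(-63,100,50)),((318,408),(-93,0,45)),((607,278),(-61,-140.5,30))]
W=np.array([ray(c,px(u),q[2])[0] for u,q in pts]); B=np.array([q for _,q in pts],float)
a=B[:,:2]; w=W[:,:2]; a0,w0=a.mean(0),w.mean(0)
U,S,V=np.linalg.svd((a-a0).T@(w-w0)); R=(U@V).T; t=w0-R@a0
print("yaw",np.degrees(np.arctan2(R[1,0],R[0,0])),"t",t,"res",(w-a@R.T-t).round(1).tolist())
np.savez("case.npz",R=R,t=t)
for z in(79,83): print("spool",ray(c,[px((365,220)),px((302,220)),px((428,220))],z).round(1).tolist())
f=lambda x,y:(R@[x,y]+t).round(1)
print("pull",f(-93,0),"hinge",f(67,0),"pivot",f(-8,-140.5),"thumb",f(-61,-140.5))
K=sense(); print(cv2.Rodrigues(np.array(K["tool_rot"]))[0].round(3))
# scene cross-check of pull and spool, decoy/mat
s=load("scene0"); P=[(*f(67,100),50),(*f(67,-100),50),(*f(-63,-100),50),(*f(-63,100),50),(*f(-93,0),40.5),(*f(-61,-140.5),26),(529.5,-216,3),(523,61,83)]
print(proj(s,P).round(1).tolist())
im=np.array(s["pixels"])[:,:,::-1].copy()
for p in proj(s,P): cv2.circle(im,tuple(int(v) for v in np.round(p*1)),1,(0,0,255),-1)
cv2.imwrite("pics/chk.png",cv2.resize(im[140:300,180:400],None,fx=3.6,fy=3.6))
E
```

```text
yaw 6.415393583798126 t [543.12341558 104.31457864] res [[-0.6, -1.3], [-2.5, 1.4], [0.9, -0.6], [1.7, -0.5], [-0.5, -0.1], [1.2, 1.1]]
spool [[526.2, 61.7, 79.0], [529.2, 89.5, 79.0], [523.2, 33.9, 79.0]]
spool [[525.2, 61.1, 83.0], [528.1, 88.8, 83.0], [522.2, 33.5, 83.0]]
pull [450.7  93.9] hinge [609.7 111.8] pivot [550.9 -36.2] thumb [498.2 -42.1]
[[ 0.907  0.422 -0.001]
 [ 0.422 -0.907  0.002]
 [-0.    -0.002 -1.   ]]
[[227.5, 161.1], [290.0, 182.1], [260.9, 206.3], [195.9, 182.3], [219.9, 202.9], [275.7, 219.6], [344.3, 250.2], [249.4, 180.2]]
```

View pics/chk.png

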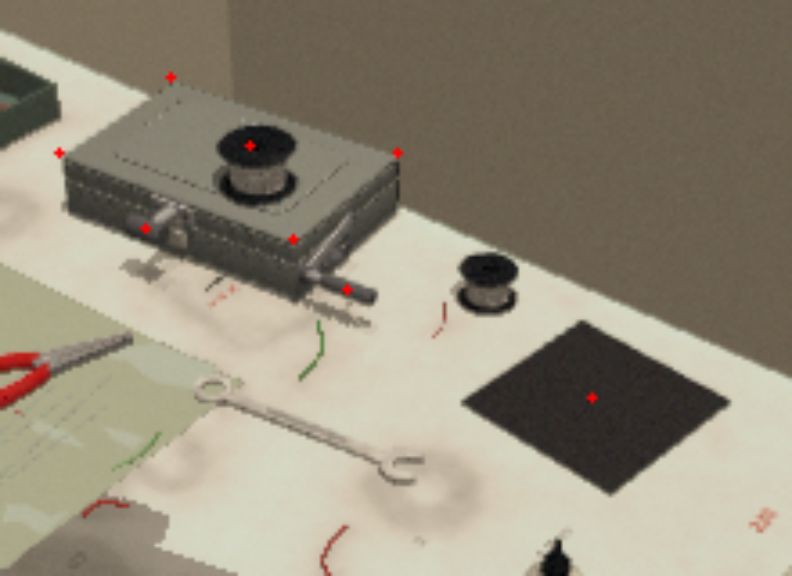

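Reprojection agrees to within 1–2 px. Case yaw is about 6.4°, the spool is at (525,61) and the mat at (530,-216). I'm moving over the spool now.

Request:
apply_moves([
  [[1, 0.292, 0.96, 0, -0.052], [1, 0.292, 0.96, 0, -0.052], [1, 0.292, 0.96, 0, -0.052], [1, 0.292, 0.96, 0, -0.052], [1, 0.292, 0.96, 0, -0.052]],
], squeeze=40)

```text
time_s: 0.52
tool_pos: [353.3, -505.1, 230.3]
tool_rot: [-3.129, -0.185, -0.001]
contact_force: [0.7, 0.6, 0.1]
finger_gap: 85.4
grasp_force: 0.0
```

Request:
apply_moves([
  [[1, 0.292, 0.96, 0, 0], [1, 0.292, 0.96, 0, 0], [1, 0.292, 0.96, 0, 0], [1, 0.292, 0.96, 0, 0], [1, 0.292, 0.96, 0, 0]],
])

```text
time_s: 0.93
tool_pos: [395.8, -362.3, 230.7]
tool_rot: [-3.131, -0.186, 0.0]
contact_force: [-0.8, -0.7, -0.6]
finger_gap: 85.2
grasp_force: 0.0
```

Request:
apply_moves([
  [[1, 0.292, 0.96, 0, 0], [1, 0.292, 0.96, 0, 0], [1, 0.292, 0.96, 0, 0], [1, 0.292, 0.96, 0, 0], [1, 0.292, 0.96, 0, 0]],
])

```text
time_s: 1.35
tool_pos: [439.5, -219.5, 231.1]
tool_rot: [-3.133, -0.186, -0.001]
contact_force: [0.8, 0.6, 0.1]
finger_gap: 85.4
grasp_force: 0.0
```

Request:
apply_moves([
  [[1, 0.292, 0.96, 0, 0], [1, 0.292, 0.96, 0, 0], [1, 0.292, 0.96, 0, 0], [1, 0.292, 0.96, 0, 0], [1, 0.292, 0.96, 0, 0]],
])

```text
time_s: 1.77
tool_pos: [483.8, -76.0, 231.4]
tool_rot: [-3.134, -0.185, -0.003]
contact_force: [1.0, -0.8, 0.3]
finger_gap: 85.5
grasp_force: 0.0
```

Request:
apply_moves([
  [[1, 0.293, 0.948, 0, 0], [1, 0.293, 0.948, 0, 0], [1, 0.293, 0.948, 0, 0], [1, 0.293, 0.948, 0, 0], [1, 0.293, 0.948, 0, 0], [1, 0.293, 0.948, -0.4, 0], [1, 0.293, 0.948, -0.6, 0], [1, 0.293, 0.948, -0.6, 0]],
])

```text
time_s: 2.43
tool_pos: [521.5, 58.1, 136.2]
tool_rot: [3.134, 0.169, -0.016]
contact_force: [-1.0, -0.1, 0.2]
finger_gap: 85.3
grasp_force: 0.0
```

```bash
python3 - <<'E'
from h import *
s=sense(); c=snap("wrist","w1"); T=np.array(c["T_tool_cam"],float); print(s["time_s"],s["tool_pos"],s["tool_rot"],T.round(2).tolist())
R=cv2.Rodrigues(np.array(s["tool_rot"]))[0]; M=np.eye(4); M[:3,:3]=R; M[:3,3]=s["tool_pos"]; M=np.linalg.inv(M@T)
c["rvec"]=cv2.Rodrigues(M[:3,:3])[0]; c["tvec"]=M[:3,3]; pickle.dump(c,open("pics/w1.pkl","wb"))
z=np.load("case.npz"); f=lambda x,y:z["R"]@[x,y]+z["t"]
print(proj(c,[(525,61,83),(*f(-93,0),40.5),(*f(-63,-100),50)]).round(1).tolist())
E
```

```text
2.4333 [521.48085869  58.06649363 136.22322666] [ 3.13436917  0.16854941 -0.01644144] [[0.0, -0.95, -0.3, 76.13], [1.0, 0.0, -0.0, 0.52], [0.0, -0.3, 0.95, -142.98], [0.0, 0.0, 0.0, 1.0]]
[[272.4, 218.0], [220.0, 284.8], [356.8, 254.1]]
```

View pics/w1.png

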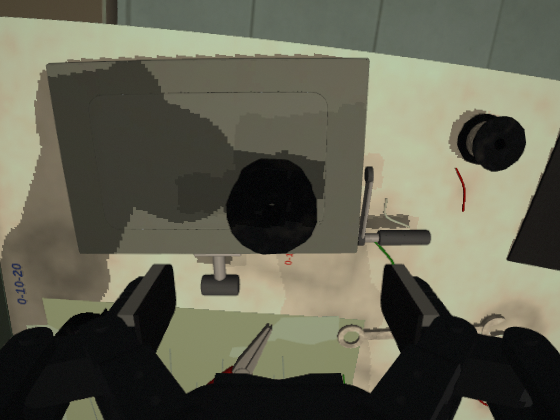

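The wrist view shows the spool's top flange at (271,206), the pull at (220,285) as predicted, and the lid's front-right corner near (362,254).

```bash
python3 - <<'E'
from h import *
c=load("w1")
im=np.array(c["pixels"]); g=im.max(2); m=np.zeros((420,560),np.uint8); m[150:262,215:330]=(g[150:262,215:330]<45)
k=max(cv2.findContours(cv2.morphologyEx(m,2,np.ones((5,5),np.uint8)),0,2)[0],key=cv2.contourArea); print(cv2.boundingRect(k),cv2.minEnclosingCircle(k))
print(ray(c,[(226,206),(317,206),(271,206),(271,160),(271,254)],83).round(1)); print(ray(c,[(220,285)],45))
s=sense(); print(s["time_s"],s["tool_pos"],s["tool_rot"])
E
```

```text
(226, 158, 91, 96) ((271.6027526855469, 205.53424072265625), 49.0155143737793)
[[529.5  88.4  83. ]
 [535.1  36.2  83. ]
 [532.2  62.6  83. ]
 [559.   65.3  83. ]
 [501.8  59.5  83. ]]
[[453.32197194  93.38984415  45.        ]]
2.4833 [521.89078308  58.15070128 137.27555299] [ 3.13456564  0.16792316 -0.01557371]
```

Request:
apply_moves([
  [[1, 0.013, 0.007, -0.15, 0], [1, 0.013, 0.007, -0.35, 0], [1, 0.013, 0.007, -0.56, 0], [1, 0.013, 0.007, -0.56, 0], [0.4, 0.013, 0.007, -0.56, 0], [0.4, 0.013, 0.007, -0.56, 0], [0.4, 0.013, 0.007, -0.56, 0], [0.4, 0.013, 0.007, -0.56, 0], [0.4, 0.013, 0.007, -0.56, 0], [0.4, 0.013, 0.007, -0.56, 0], [0.4, 0.013, 0.007, -0.56, 0], [0.4, 0.013, 0.007, -0.56, 0]],
], squeeze=40)

```text
time_s: 3.48
tool_pos: [529.0, 61.9, 60.0]
tool_rot: [-3.137, -0.171, -0.007]
contact_force: [0.1, -0.3, 8.1]
finger_gap: 53.0
grasp_force: 42.2
```

Request:
apply_moves([
  [[0.4, 0, 0, 0.03, 0], [0.4, 0, 0, 0.1, 0], [0.4, 0, 0, 0.25, 0], [0.4, 0, 0, 0.45, 0], [0.4, 0, 0, 0.6, 0], [0.4, 0, 0, 0.6, 0], [0.4, 0, 0, 0.6, 0]],
])

```text
time_s: 4.07
tool_pos: [528.0, 62.2, 149.3]
tool_rot: [-3.136, -0.171, -0.006]
contact_force: [-0.7, -0.5, -3.3]
finger_gap: 53.0
grasp_force: 43.0
```

```bash
python3 - <<'E'
from h import *
c=snap("wrist","w2"); snap("top","t2")
s=sense(); print(s["tool_pos"],s["finger_gap"],s["grasp_force"],s["contact_force"])
E
```

```text
[526.07511926  61.86972611 146.96246611] 52.795576757634564 43.035373371094465 [-1.44296520e-03 -6.72917206e-01 -3.53391613e+00]
```

View pics/w2.png

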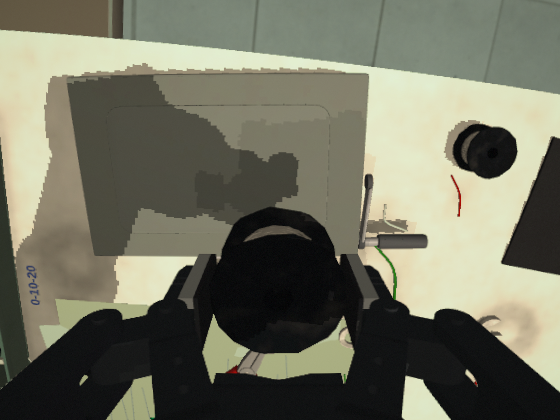

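The spool is held upright and centred between the pads at (280,285). Carrying it to the mat.

Request:
apply_moves([
  [[0.4, 0.01, -0.15, 0, 0], [0.4, 0.01, -0.4, 0, 0], [0.4, 0.01, -0.65, 0, 0], [0.4, 0.01, -0.927, 0, 0], [0.4, 0.01, -0.927, 0, 0]],
])

```text
time_s: 4.58
tool_pos: [526.4, -88.5, 145.9]
tool_rot: [3.132, 0.149, -0.006]
contact_force: [-1.0, -0.9, -2.4]
finger_gap: 52.8
grasp_force: 43.2
```

Request:
apply_moves([
  [[0.4, 0.01, -0.25, 0, 0], [0.4, 0.01, -0.5, 0, 0], [0.4, 0.01, -0.75, 0, 0], [0.4, 0.01, -0.927, 0, 0], [0.4, 0.01, -0.927, 0, 0], [0.4, 0.01, -0.927, -0.2, 0], [0.4, 0.01, -0.927, -0.4, 0], [0.4, 0.01, -0.927, -0.6, 0], [0.4, 0.01, -0.927, -0.75, 0], [0.4, 0.01, -0.927, -0.75, 0], [0.4, 0.01, -0.927, -0.75, 0]],
])

```text
time_s: 5.5
tool_pos: [528.3, -215.0, 32.8]
tool_rot: [-3.135, -0.172, 0.008]
contact_force: [0.6, 1.2, -1.9]
finger_gap: 53.2
grasp_force: 43.8
```

Request:
apply_moves([
  [[0.4, 0, 0, -0.05, 0], [0.4, 0, 0, -0.09, 0], [0.4, 0, 0, -0.12, 0], [0.4, 0, 0, -0.14, 0], [0.4, 0, 0, -0.15, 0], [0.4, 0, 0, -0.15, 0], [0.4, 0, 0, -0.15, 0]],
])

```text
time_s: 6.08
tool_pos: [530.3, -216.2, 13.1]
tool_rot: [3.137, 0.171, 0.001]
contact_force: [-2.0, 1.4, 4.2]
finger_gap: 52.9
grasp_force: 44.4
```

Contact shows (+4 N). Releasing and rising.

Request:
apply_moves([
  [[1, 0, 0, 0, 0], [1, 0, 0, 0, 0], [1, 0, 0, 0, 0], [1, 0, 0, 0, 0], [1, 0, 0, 0, 0], [1, 0, 0, 0.15, 0], [1, 0, 0, 0.4, 0], [1, 0, 0, 0.7, 0], [1, 0, 0, 0.9, 0], [1, 0, 0, 0.9, 0], [1, 0, 0, 0.9, 0]],
])

```text
time_s: 7.0
tool_pos: [531.7, -216.7, 149.6]
tool_rot: [3.135, 0.171, 0.008]
contact_force: [-1.5, -1.3, -0.5]
finger_gap: 85.4
grasp_force: 0.0
```

```bash
python3 - <<'E'
from h import *
c=snap("wrist","w3"); t=snap("top","t3"); s=sense(); print(s["time_s"],s["tool_pos"],s["finger_gap"])
a=np.array(c["pixels"])[:,:,::-1]; b=cv2.resize(np.array(t["pixels"])[150:250,240:380,::-1],None,fx=2,fy=2)
o=np.zeros((420,800,3),np.uint8); o[:,:520]=a[:,20:540]; o[:200,520:800]=b; cv2.imwrite("pics/m3.png",o)
E
```

```text
7.1 [ 529.36473735 -215.7997733   146.66610945] 85.42467097567034
```

View pics/m3.png

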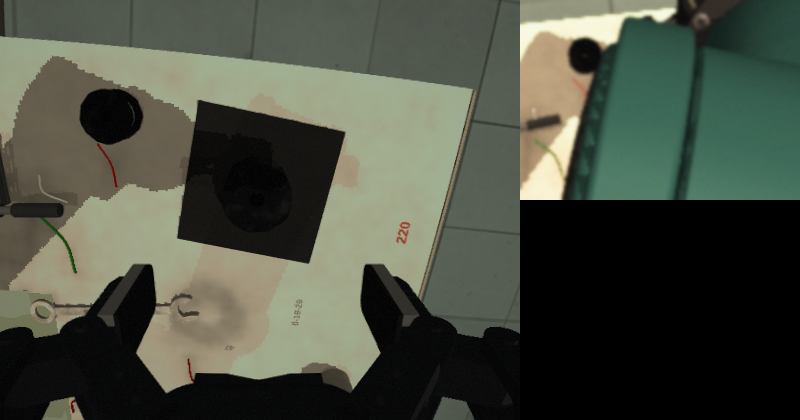

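The spool stands near the centre of the mat. Next is the pull; I'm computing the lid arc and knee positions.

Request:
apply_moves([
  [[1, -0.174, 0.688, 0, 0], [1, -0.174, 0.688, 0, 0], [1, -0.174, 0.688, 0, 0], [1, -0.174, 0.688, 0, 0]],
])

```text
time_s: 7.43
tool_pos: [500.5, -106.2, 145.0]
tool_rot: [-3.132, -0.185, 0.011]
contact_force: [0.8, -0.3, 0.6]
finger_gap: 85.1
grasp_force: 0.0
```

Request:
apply_moves([
  [[1, -0.174, 0.688, 0, 0], [1, -0.174, 0.688, 0, 0], [1, -0.174, 0.688, 0, 0], [1, -0.174, 0.688, 0, 0]],
])

```text
time_s: 7.77
tool_pos: [475.3, -4.4, 145.6]
tool_rot: [-3.134, -0.185, 0.008]
contact_force: [-0.1, -0.4, 0.6]
finger_gap: 85.6
grasp_force: 0.0
```

Request:
apply_moves([
  [[1, -0.174, 0.688, 0, 0], [1, -0.174, 0.688, 0, 0], [1, -0.174, 0.688, 0, 0], [1, -0.174, 0.688, 0, 0], [1, -0.174, 0.688, 0, 0]],
])

```text
time_s: 8.18
tool_pos: [451.4, 93.9, 146.2]
tool_rot: [3.136, 0.176, -0.003]
contact_force: [0.1, -0.3, -0.5]
finger_gap: 85.3
grasp_force: 0.0
```

```bash
python3 - <<'E'
from h import *
z=np.load("case.npz"); R=z["R"]
def pull(th): p=0.0562+th; return np.array([67-160.25*np.cos(p),31.5+160.25*np.sin(p)])
def knee(th):
    A=np.array([-8,13.5]); b=np.array([-75,8.]); c,s=np.cos(th),np.sin(th)
    B=np.array([67,31.5])+[c*b[0]+s*b[1],-s*b[0]+c*b[1]]; d=B-A; L=np.hypot(*d); h=np.sqrt(max(0,54.5**2-L*L/4)); n=np.array([-d[1],d[0]])/L
    return (A+B)/2+n*h
for th in np.linspace(0,1.22,13):
    d=pull(th)-pull(0); w=R@[d[0],0]; print(round(th,2),(np.array([w[0],w[1],d[1]])/150).round(3),"knee",knee(th).round(1))
for th in (1.0,1.1,1.15,1.2,1.24): print(th,knee(th).round(1))
f=lambda x,y:(R@[x,y]+z["t"]).round(1)
print([f(x,-152) for x in(-40,-10,9,15)])
s=sense(); print(s["time_s"],s["tool_pos"],s["tool_rot"])
E
```

```text
0.0 [0. 0. 0.] knee [-60.9  26.5]
0.1 [0.012 0.001 0.108] knee [-59.2  32.1]
0.2 [0.034 0.004 0.214] knee [-56.7  37.9]
0.3 [0.067 0.008 0.318] knee [-53.5  43.5]
0.41 [0.11  0.012 0.417] knee [-49.5  48.8]
0.51 [0.163 0.018 0.512] knee [-44.8  53.7]
0.61 [0.225 0.025 0.6  ] knee [-39.3  58.1]
0.71 [0.296 0.033 0.682] knee [-33.2  61.8]
0.81 [0.375 0.042 0.756] knee [-26.3  64.8]
0.92 [0.461 0.052 0.822] knee [-18.6  67. ]
1.02 [0.553 0.062 0.879] knee [-10.1  68. ]
1.12 [0.65  0.073 0.926] knee [-0.4 67.5]
1.22 [0.752 0.085 0.962] knee [12.5 64. ]
1.0 [-11.6  67.9]
1.1 [-2.3 67.7]
1.15 [ 3.1 66.9]
1.2 [ 9.4 65.2]
1.24 [16.6 62.1]
[array([520.4, -51.2]), array([550.2, -47.9]), array([569.1, -45.7]), array([575. , -45.1])]
8.1833 [451.35275258  93.91361203 146.22474885] [ 3.13596933  0.17557097 -0.00336876]
```

Request:
apply_moves([
  [[1, 0, 0, -0.2, 0], [1, 0, 0, -0.45, 0], [1, 0, 0, -0.65, 0], [1, 0, 0, -0.78, 0], [1, 0, 0, -0.835, 0], [1, 0, 0, -0.835, 0], [0.15, 0, 0, -0.835, 0], [0.15, 0, 0, -0.835, 0], [0.15, 0, 0, -0.835, 0], [0.15, 0, 0, -0.835, 0], [0.15, 0, 0, -0.835, 0], [0.15, 0, 0, -0.835, 0]],
], squeeze=40)

```text
time_s: 9.18
tool_pos: [452.5, 94.5, 23.3]
tool_rot: [-3.136, -0.173, -0.003]
contact_force: [0.2, 1.5, 6.2]
finger_gap: 26.7
grasp_force: 39.7
```

Request:
apply_moves([
  [[0.15, 0, 0, 0, 0], [0.15, 0, 0, 0, 0], [0.15, 0, 0, 0, 0], [0.15, 0, 0, 0, 0]],
])

```text
time_s: 9.52
tool_pos: [452.4, 94.5, 23.2]
tool_rot: [-3.136, -0.173, -0.003]
contact_force: [0.2, 1.8, 7.0]
finger_gap: 27.1
grasp_force: 39.7
```

The pull is gripped (gap 27). Raising the lid along its arc.

Request:
apply_moves([
  [[0.15, 0.005, 0, 0.05, 0], [0.15, 0.012, 0.001, 0.108, 0], [0.15, 0.022, 0.003, 0.16, 0], [0.15, 0.034, 0.004, 0.214, 0], [0.15, 0.05, 0.006, 0.266, 0], [0.15, 0.067, 0.008, 0.318, 0], [0.15, 0.088, 0.01, 0.368, 0], [0.15, 0.11, 0.012, 0.417, 0], [0.15, 0.136, 0.015, 0.465, 0], [0.15, 0.163, 0.018, 0.512, 0], [0.15, 0.193, 0.022, 0.556, 0], [0.15, 0.225, 0.025, 0.6, 0]],
])

```text
time_s: 10.52
tool_pos: [484.1, 97.9, 112.4]
tool_rot: [-3.136, -0.172, 0.004]
contact_force: [1.5, 5.0, -12.6]
finger_gap: 26.6
grasp_force: 40.1
```

Request:
apply_moves([
  [[0.15, 0.035, 0.004, 0.042, 0], [0.15, 0.071, 0.008, 0.082, 0], [0.15, 0.11, 0.012, 0.12, 0], [0.15, 0.15, 0.017, 0.156, 0], [0.15, 0.192, 0.022, 0.19, 0], [0.15, 0.236, 0.027, 0.222, 0], [0.15, 0.282, 0.032, 0.251, 0], [0.15, 0.328, 0.037, 0.279, 0], [0.15, 0.376, 0.042, 0.303, 0], [0.15, 0.425, 0.048, 0.326, 0], [0.15, 0.475, 0.054, 0.345, 0], [0.15, 0.51, 0.058, 0.355, 0]],
])

```text
time_s: 11.52
tool_pos: [554.3, 105.9, 165.0]
tool_rot: [3.136, 0.171, -0.026]
contact_force: [-7.6, 3.6, 2.7]
finger_gap: 27.0
grasp_force: 39.4
```

Request:
apply_moves([
  [[0.15, 0.01, 0.001, 0.003, 0], [0.15, 0.01, 0.001, 0.003, 0], [0.15, 0.01, 0.001, 0.003, 0]],
])

```text
time_s: 11.77
tool_pos: [559.6, 106.5, 166.8]
tool_rot: [-3.136, -0.171, 0.012]
contact_force: [-5.5, 3.5, 5.2]
finger_gap: 26.9
grasp_force: 39.6
```

Request:
apply_moves([
  [[0.7, 0, 0, 0, 0], [0.7, 0, 0, 0, 0], [0.7, 0, 0, 0, 0], [0.7, 0, 0, 0.15, 0], [0.7, 0, 0, 0.35, 0], [0.7, 0, 0, 0.4, 0], [0.7, -0.1, -0.25, 0.4, 0], [0.5, -0.2, -0.5, 0.4, 0], [0.3, -0.2, -0.75, 0.4, 0], [0, -0.2, -1, 0.4, 0], [0, -0.2, -1, 0.4, 0]],
])

```text
time_s: 12.68
tool_pos: [532.5, -54.6, 226.1]
tool_rot: [3.132, 0.15, -0.0]
contact_force: [-0.5, -1.2, -0.5]
finger_gap: 11.5
grasp_force: 0.0
```

Request:
apply_moves([
  [[0, 0, -0.04, -0.25, 0], [0, 0, -0.04, -0.5, 0], [0, 0, -0.04, -0.75, 0], [0, 0, -0.04, -1, 0], [0, 0, -0.04, -1, 0]],
])

```text
time_s: 13.1
tool_pos: [528.7, -50.2, 69.5]
tool_rot: [-3.136, -0.17, 0.021]
contact_force: [-1.5, -0.1, -0.2]
finger_gap: 0.2
grasp_force: 0.0
```

```bash
python3 - <<'E'
from h import *
s=sense(); c=snap("wrist","w4"); t=snap("scene","s4"); print(s["time_s"],s["tool_pos"],s["finger_gap"],s["contact_force"])
a=np.array(c["pixels"])[:,:,::-1]; b=cv2.resize(np.array(t["pixels"])[130:270,170:310,::-1],None,fx=2,fy=2)
o=np.zeros((420,800,3),np.uint8); o[:,:520]=a[:,20:540]; o[:280,520:800]=b; cv2.imwrite("pics/m4.png",o)
E
```

```text
13.1 [528.6775177  -50.17608641  69.54394682] 0.240880995239999 [-1.4901829  -0.0938188  -0.22953213]
```

View pics/m4.png

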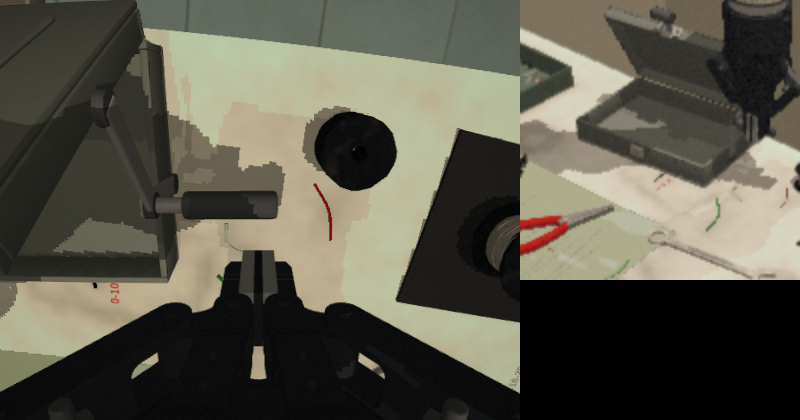

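The lid is up, and the closed fingers at (258,255) sit directly in front of the thumb bar, which spans (183–277, 205). Lowering, then pushing.

Request:
apply_moves([
  [[0, 0, 0, -0.1, 0], [0, 0, 0, -0.17, 0], [0, 0.05, 0.005, -0.17, 0], [0, 0.08, 0.009, -0.17, 0], [0, 0.11, 0.012, -0.17, 0], [0, 0.14, 0.016, -0.17, 0], [0, 0.17, 0.019, -0.17, 0], [0, 0.19, 0.021, -0.17, 0], [0, 0.21, 0.024, -0.17, 0], [0, 0.23, 0.026, -0.17, 0], [0, 0.24, 0.027, -0.17, 0]],
])

```text
time_s: 14.12
tool_pos: [570.4, -45.7, 51.1]
tool_rot: [3.137, 0.172, 0.001]
contact_force: [-3.9, -0.2, 1.3]
finger_gap: 0.2
grasp_force: 1.9
```

Request:
apply_moves([
  [[0, 0.015, 0.002, 0, 0], [0, 0.03, 0.003, 0, 0], [0, 0.03, 0.003, 0, 0]],
])

```text
time_s: 14.37
tool_pos: [570.7, -45.7, 50.5]
tool_rot: [-3.137, -0.171, 0.012]
contact_force: [-8.7, -1.7, 5.3]
finger_gap: 0.1
grasp_force: 4.0
```

Request:
apply_moves([
  [[0, 0.015, 0.002, 0, 0], [0, 0.03, 0.003, 0, 0], [0, 0.03, 0.003, 0, 0]],
])

```text
time_s: 14.62
tool_pos: [571.0, -45.8, 50.0]
tool_rot: [-3.137, -0.17, 0.025]
contact_force: [-13.2, -0.5, 8.2]
finger_gap: 0.0
grasp_force: 6.3
```

The force rises without motion, so this is probably the stop. Checking the bar's position.

```bash
python3 - <<'E'
from h import *
s=sense(); c=snap("wrist","w5"); T=np.array(c["T_tool_cam"],float)
M=np.eye(4); M[:3,:3]=cv2.Rodrigues(np.array(s["tool_rot"]))[0]; M[:3,3]=s["tool_pos"]; M=np.linalg.inv(M@T)
c["rvec"]=cv2.Rodrigues(M[:3,:3])[0]; c["tvec"]=M[:3,3]
z=np.load("case.npz"); f=lambda x,y:z["R"]@[x,y]+z["t"]
im=np.array(c["pixels"])[:,:,::-1].copy()
for x,h,col in((26,56,(0,255,0)),(21,59,(0,0,255)),(12.5,64,(255,0,0))):
    p=proj(c,[(*f(x,-122),h),(*f(x,-160),h)]); print(p.round(1).tolist()); cv2.line(im,tuple(map(int,p[0])),tuple(map(int,p[1])),col,1)
cv2.imwrite("pics/w5b.png",im)
E
```

```text
[[203.9, 243.2], [295.1, 243.1]]
[[203.3, 257.3], [295.2, 257.2]]
[[202.5, 281.6], [295.5, 281.6]]
```

View pics/w5b.png

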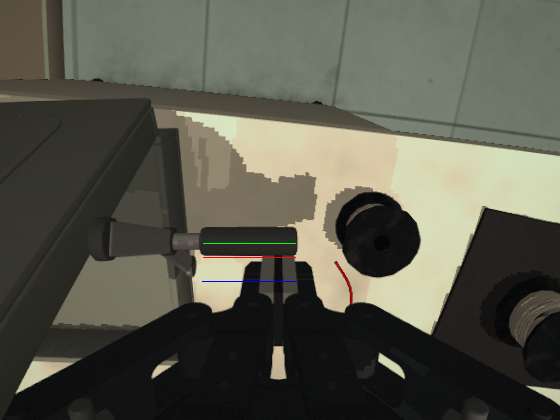

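The bar (200–297, 241) lies on the "locked" line. Backing off, rising, and checking that the lid holds.

Request:
apply_moves([
  [[0, -0.05, -0.006, 0, 0], [0, -0.15, -0.017, 0, 0], [0, -0.35, -0.04, 0, 0], [0, -0.5, -0.06, 0, 0], [0, -0.5, -0.06, 0.25, 0], [0, -0.5, -0.06, 0.5, 0], [0, -0.5, -0.06, 0.75, 0], [0, -0.5, -0.06, 1, 0], [0, -0.5, -0.06, 1, 0], [0, -0.5, -0.06, 1, 0]],
])

```text
time_s: 15.5
tool_pos: [507.9, -53.9, 203.9]
tool_rot: [3.136, 0.171, 0.018]
contact_force: [-0.1, 0.3, 0.3]
finger_gap: -0.0
grasp_force: 0.0
```

```bash
python3 - <<'E'
from h import *
snap("wrist","w6"); snap("scene","s6")
E
```

Request:
apply_moves([
  [[0, 0, 0, 0, 0], [0, 0, 0, 0, 0], [0, 0, 0, 0, 0], [0, 0, 0, 0, 0], [0, 0, 0, 0, 0], [0, 0, 0, 0, 0], [0, 0, 0, 0, 0], [0, 0, 0, 0, 0], [0, 0, 0, 0, 0], [0, 0, 0, 0, 0], [0, 0, 0, 0, 0], [0, 0, 0, 0, 0]],
])

```text
time_s: 16.6
tool_pos: [503.6, -54.0, 200.3]
tool_rot: [3.137, 0.171, 0.0]
contact_force: [0.4, -0.6, 0.1]
finger_gap: -0.1
grasp_force: 0.0
```

Request:
apply_moves([
  [[0, 0, 0, 0, 0], [0, 0, 0, 0, 0], [0, 0, 0, 0, 0], [0, 0, 0, 0, 0], [0, 0, 0, 0, 0], [0, 0, 0, 0, 0], [0, 0, 0, 0, 0], [0, 0, 0, 0, 0], [0, 0, 0, 0, 0], [0, 0, 0, 0, 0], [0, 0, 0, 0, 0], [0, 0, 0, 0, 0]],
])

```text
time_s: 17.6
tool_pos: [503.6, -53.9, 200.2]
tool_rot: [3.137, 0.171, -0.0]
contact_force: [0.7, 0.8, -0.5]
finger_gap: -0.2
grasp_force: 0.0
```

```bash
python3 - <<'E'
from h import *
a0,s0=load("w6"),load("s6"); c=snap("wrist","w7"); t=snap("scene","s7"); s=sense(); print(s["time_s"],s["tool_pos"],s["contact_force"])
for x,y in((a0,c),(s0,t)): 
    d=np.abs(np.array(x["pixels"]).astype(int)-np.array(y["pixels"])).max(2); print((d>40).sum())
a=np.array(c["pixels"])[:,:,::-1]; b=cv2.resize(np.array(t["pixels"])[130:270,170:310,::-1],None,fx=2,fy=2)
o=np.zeros((420,800,3),np.uint8); o[:,:520]=a[:,20:540]; o[:280,520:800]=b; cv2.imwrite("pics/m7.png",o)
E
```

```text
17.7 [503.59808289 -53.93801312 200.2444582 ] [ 0.55204831  0.16144779 -0.48341422]
17565
395
```

View pics/m7.png

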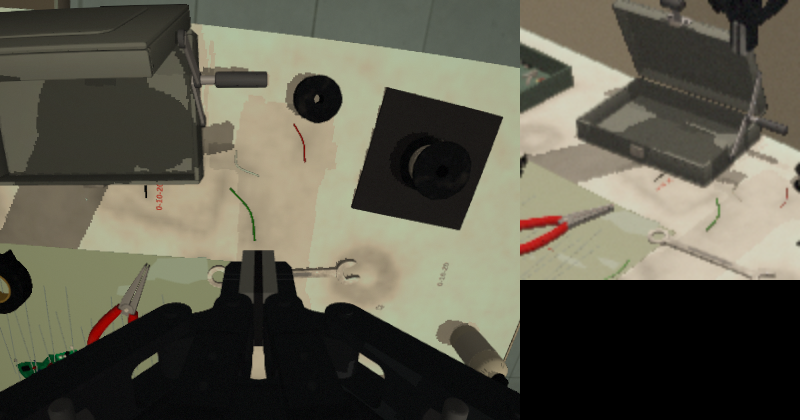

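Two seconds after release, the lid is still up and the stay is locked, with the thumb bar at (240,79). The spool stands on the mat at (440,170), the bystanders look undisturbed, and the arm is clear. Handing in.

```bash
python3 -c "from bench import hand_in; print(hand_in())"
```

```text
the job is handed in; nothing more can be done
None
```

The job is handed in at about 18 s of robot time: the spool stands near the centre of the mat, and the lid was still up on the locked stay 2 s after I let go; no judging result was returned.

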